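# Close the instrument boxes with their own lids

### The arm

A 6-joint arm with a two-finger parallel gripper is mounted at the origin on a cart in front of the work surface, level with it; the furniture and walls round the work are solid. World frame = base frame: x ahead of the robot, y to its left, z up, the work surface at z = 0. Lengths are in m, angles in rad, forces in N, time in s.
With the tool pointing down it reaches from about 0.2 to 0.875 m from the base axis. Payload 3.4 kg.
Tool frame: the origin (TCP) lies at the centre of the arm's flange, where the gripper is bolted on; the fingertips stand 199 mm ahead of it and the grasp point (between the pads) lies 180 mm ahead of it (arm.grip_point_offset is the distance from the TCP to the grasp point, in m); x points along the fingers, z is the direction in which the jaws open and shut, and the axes are right-handed (so a half turn about x gives the same grasp; the last joint's range is limited). The gripper opens to 94 mm and grips with 3 to 60 N. Pads are 16 mm wide; open, the fingers measure 119 mm over their backs; the gripper's body (75 mm by 177 mm) begins 78 mm behind the grasp point.
Start: joints at [-1.405, 0.276, 1.505, -0, 1.361, -0.121], TCP at [0.163, -0.552, 0.405] pointing down, gripper open.
Joint ranges: [-2.89, 2.89], [-0.75, 2.08], [0.22, 2.7], [-1.18, 4.32], [0.11, 2.71], [-2.7, 2.7]. Speed limits (rad/s): [2.57, 2.57, 3.14, 3.14, 3.14, 3.14].

### API

Orientations are given as a unit quaternion [w, x, y, z].
In Python, from workcell import arm gives the robot as it stands.
- The arm moves only by the tool carry_out, never from a script. Its argument "steps" is text: rows parted by semicolons, each of 7 numbers parted by spaces: the opening, from 0 (shut) to 1 (fully open), then the shift along the tool's x, y, z in m, then the turn, a rotation vector about the tool's x, y, z in degrees. A call has 1 to 20 rows; each row is the pose to reach, as a shift and turn from the pose measured when the call began, along the tool's axes at that moment; what a row does not reach only later rows make up. A row lasts 1/12 s, in which the tool goes at most 41.7 mm and 7.16 degrees, less where a joint would pass 70% of its speed; a pose out of reach is approached as far as the arm can. A call with a gripper value outside its range is refused whole. The fingers move at their own pace and stop on an object; the grip force is fixed at half the most. Time passes only in rows, so rows that repeat a pose let the fingers close. It gives the time, the measured TCP pose, the force and the opening at its end, in the units of the state.
- arm.observe(): the state, without advancing time (a new reading comes with each control period).
- arm.camera(name): name is "side" or "top"; returns a dict with "image" (420x560x3 uint8, red, green, blue), "fx", "fy", "cx", "cy" (pixels), "dist_coeffs" ([k1, k2, p1, p2, k3] as OpenCV has them; the pictures are not rectified), "R" (3x3) and "t" (3): a world point X has camera coordinates R X + t. Camera axes: x right, y down, z forward; pixel columns grow to the right and rows downward; lengths in m; the calibration is good to about 2 mm. A picture is of the moment at which its call begins. There is no depth.
- arm.close_job(): hands the job in, once; it reports no verdict.
The state is a dict: "time_s": time; "joint_positions": joint angles; "dq": joint speeds; "effort": joint torques, N m; "tcp_pos": TCP position; "tcp_rot": TCP orientation; "contact_force": force on the tool from outside, world axes, zero at the start; "torque": the same for the moment, N m; "grip_width": finger opening in m.
Only numpy, scipy, OpenCV 4.12 (cv2) and the standard library are available. Lean on these libraries where they do the work, as an engineer would, in place of code of your own. Each camera call takes 0.05 s, during which the arm holds its last target. There are 200 camera calls.

### The job

The two steel instrument boxes are packed for the steriliser but their lids lie loose among them on the bench. Put each lid on the box it belongs to, skirt fully down over the rim so that it sits flat and home all round, leaving the boxes standing upright where they are and not disturbing the other things on the bench.

Things in the scene. Friction and masses are not known exactly. Their poses are not given: they have to be found in the camera images.
- long_box: Long narrow, low open box of pressed stainless steel, 181 x 89 mm over its rolled rim, 45 mm high, rounded corners, holding forceps and a spatula, both below the rim; walls 2 mm, rolled rim bead 5 mm thick. Origin: centre of its underside; x along its longer side, y across, z up. Loose, stands open on the bench.
- wide_box: Shorter, wider and taller open box of pressed stainless steel, 135 x 113 mm over its rolled rim, 60 mm high, rounded corners, holding a stack of glass plates, 38 mm up from the underside; walls 2 mm, rolled rim bead 5 mm thick. Origin: centre of its underside; x along its longer side, y across, z up. Loose, stands open on the bench.
- long_lid: Long narrow stainless lid lying right way up: 197 x 105 mm over its flared hem, 52 mm high with handle; skirt 186 x 94 mm inside (2.5 mm play on every side over its box's rim), 16 mm deep, flared by 3 mm at the bottom as lead-in. Origin: centre of the hem's plane; x along its longer side and the handle, z up. Fits either way round. About 0.22 kg.
- wide_lid: Shorter, wider stainless lid lying right way up: 151 x 129 mm over its flared hem, 52 mm high with handle; skirt 140 x 118 mm inside (2.5 mm play on every side over its box's rim), 16 mm deep, flared by 3 mm at the bottom as lead-in. Origin: centre of the hem's plane; x along its longer side and the handle, z up. Fits either way round. About 0.22 kg.
- long_lid_grip (a point): Middle of the lid's handle: a black sleeve 62 mm long (along the lid's x), 14 mm wide, 12 mm tall, on a bent rod, 46 mm above the lid's hem and 26 mm above the lid's top sheet.
- wide_lid_grip (a point): Middle of the lid's handle: a black sleeve 62 mm long (along the lid's x), 14 mm wide, 12 mm tall, on a bent rod, 46 mm above the lid's hem and 26 mm above the lid's top sheet.
- long_lid_seat (a point): Centre of the underside of the lid's top sheet, 16 mm above its hem; comes to lie on the mouth point of the matching box when the lid is home. x, z axes as the lid's.
- wide_lid_seat (a point): Centre of the underside of the lid's top sheet, 16 mm above its hem; comes to lie on the mouth point of the matching box when the lid is home. x, z axes as the lid's.
- long_box_mouth (a point): Centre of the box's mouth, in the plane of the rim's top, 45 mm above the box's underside. Axes as the box's.
- wide_box_mouth (a point): Centre of the box's mouth, in the plane of the rim's top, 60 mm above the box's underside. Axes as the box's.
- wash_bottle: Bystander: white squeeze bottle with a red cap and bent spout, 207 mm tall, 64 mm thick. Origin: centre of the underside of its bounding box.
- reagent_bottle: Bystander: brown bottle with a black cap, 54 mm thick, 93 mm tall. Origin: centre of its underside.
There are look-alikes about, which are no part of the job. Leave any blue look-alike of the wide_lid alone.

How it is judged:
By the outcome, as a careful person would: the job done as asked, in the order asked, and still so for the second after the job is handed in, with the robot touching nothing.
It also fails if it takes over 53 s, if anything falls off the work surface, if the arm or the gripper's body presses on something with over 40 N, if the wrist force passes 120 N, or if a joint passes its speed limit or range.

## Working session

There is one attempt and no reset: what is moved stays moved. The work goes in short steps, Python scripts to look and compute and a tool call to move; the robot and the scene stay as the last step left them, time stands still between calls to the robot, and variables do not carry over. Pictures are saved under pics/ and viewed, about 8 in all and at most 12, crops included, and the job is handed in when it is done.

Besides the shell and the picture viewer there is one more tool, called after "Request:" as name(argument=value, ...) on one line, values as JSON. carry_out: Moves the arm, as the interface text tells. Its arguments: {"type":"object","properties":{"steps":{"type":"string"}},"required":["steps"]}

```bash
mkdir -p pics; cat > h.py <<'E'
import numpy as np, cv2
from workcell import arm
def cam(n):
    c=arm.camera(n); c['K']=np.array([[c['fx'],0,c['cx']],[0,c['fy'],c['cy']],[0,0,1.]]); c['D']=np.array(c['dist_coeffs'],float)
    c['R']=np.array(c['R']);c['t']=np.array(c['t']); c['bgr']=np.ascontiguousarray(np.array(c['image'])[:,:,::-1]); return c
def ray(c,uv,z):
    p=cv2.undistortPoints(np.array(uv,float).reshape(-1,1,2),c['K'],c['D']).reshape(-1,2)
    d=np.c_[p,np.ones(len(p))]@c['R']; o=-c['R'].T@c['t']
    return o+d*((z-o[2])/d[:,2])[:,None]
def proj(c,X):
    return cv2.projectPoints(np.array(X,float).reshape(-1,1,3),cv2.Rodrigues(c['R'])[0],c['t'],c['K'],c['D'])[0].reshape(-1,2)
E
python3 - <<'E'
from h import *
for n in('top','side'):
    c=cam(n); cv2.imwrite(f'pics/{n}0.png',c['bgr']); print(n,-c['R'].T@c['t'],c['R'].round(2).tolist(),c['fx'])
s=arm.observe();print(s['tcp_rot'],s['tcp_pos'],s['contact_force'],s['time_s'],s['grip_width'])
E
```

```text
top [0.26290488 0.00937279 1.46543327] [[-0.01, -1.0, 0.02], [-0.98, 0.01, -0.19], [0.19, -0.02, -0.98]] 411.2443754536694
side [0.06618664 0.97522994 0.84691401] [[-0.9, -0.45, -0.0], [-0.26, 0.52, -0.82], [0.36, -0.73, -0.58]] 490.55930640939283
[ 0.56589484  0.42382772  0.56674335 -0.42300717] [ 0.16261422 -0.55132445  0.40391035] [ 0.79715193 -0.24092611  0.45718059] 0.1 0.09423997320418846
```

View pics/top0.png

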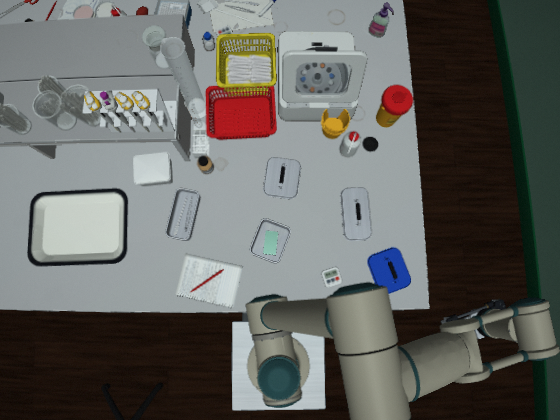

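View pics/side0.png

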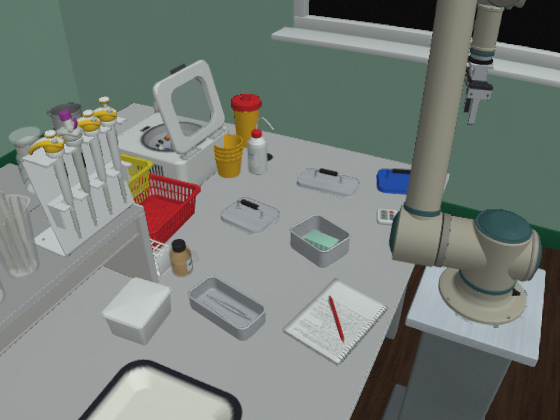

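Candidates in the top view: steel lids at (282,177), short and wide, so wide_lid, and (356,213), long and narrow, so long_lid. The blue one at (389,269) is the look-alike. Boxes: long_box (183,214) with forceps, wide_box (270,241) with glass plates. I'll confirm this in an enlarged crop while measuring.

```bash
python3 - <<'E'
from h import *
T=cam('top');S=cam('side')
np.save('pics/t.npy',T['bgr']);np.save('pics/s.npy',S['bgr'])
a=cv2.resize(T['bgr'][150:275,155:385],None,fx=3.4,fy=3.4,interpolation=cv2.INTER_CUBIC)
b=cv2.resize(S['bgr'][160:340,180:400],None,fx=3.3,fy=3.3,interpolation=cv2.INTER_CUBIC)
cv2.imwrite('pics/ct.png',a);cv2.imwrite('pics/cs.png',b)
# handles
for c,boxes in((T,{'wl':(265,155,300,200),'ll':(340,185,372,240)}),(S,{'wl':(220,195,282,235),'ll':(298,160,362,198)})):
    for k,(x0,y0,x1,y1) in boxes.items():
        g=c['bgr'][y0:y1,x0:x1].max(2); m=(g<60).astype(np.uint8)
        n,l,st,ce=cv2.connectedComponentsWithStats(m); i=1+st[1:,4].argmax()
        w=np.where(l==i,120-g.astype(float).clip(0,120),0)
        ys,xs=np.nonzero(l==i); uv=[xs.mean()+x0,ys.mean()+y0]
        r=cv2.fitLine(np.c_[xs+x0,ys+y0].astype(np.float32),cv2.DIST_L2,0,.01,.01).ravel()
        P=ray(c,[uv,[uv[0]+8*r[0],uv[1]+8*r[1]],[uv[0]-8*r[0],uv[1]-8*r[1]]],0.048)
        d=P[1]-P[2]
        print(k,st[i],np.round(uv,1),P[0].round(4),'yaw',np.degrees(np.arctan2(d[1],d[0])).round(1))
E
```

```text
wl [15 12  5 16 55] [281.8 174.3] [ 0.6623 -0.0196  0.048 ] yaw -8.0
ll [16 18  5 17 56] [357.9 211. ] [ 0.5273 -0.2871  0.048 ] yaw -177.6
wl [21  5 17 10 77] [249.1 204.1] [ 0.6641 -0.0184  0.048 ] yaw 172.8
ll [22  9 17  7 67] [328.  171.9] [ 0.5289 -0.2857  0.048 ] yaw -177.8
```

View pics/ct.png

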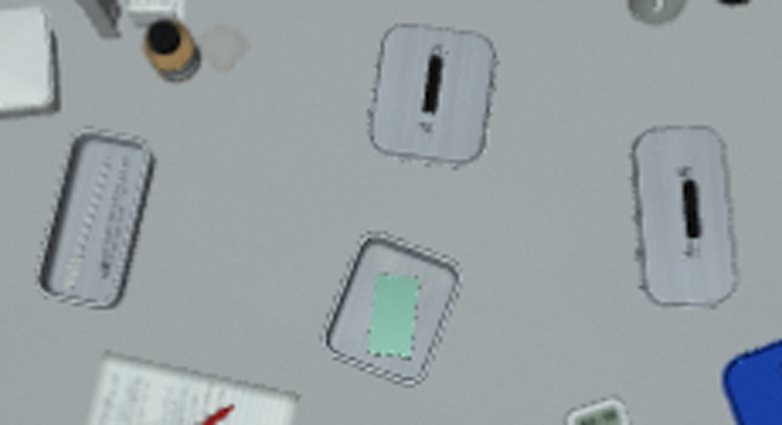

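View pics/cs.png

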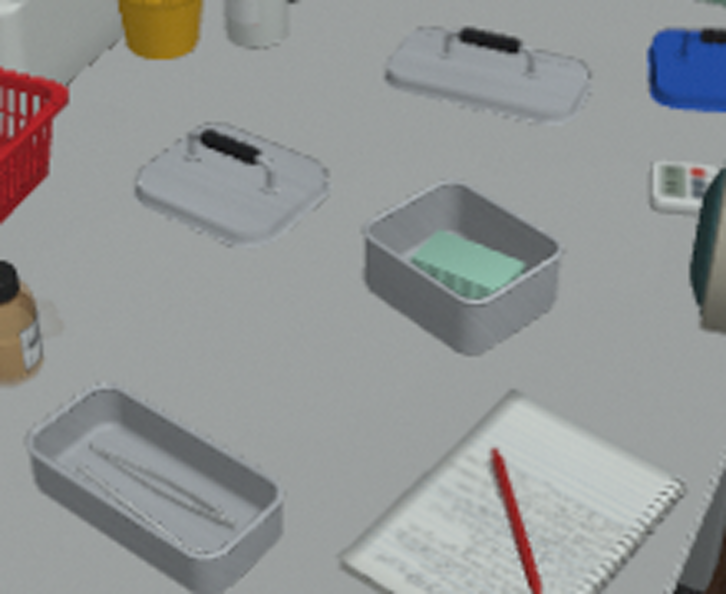

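```bash
cat > rim.py <<'E'
from h import *
def patch(c,cen,yaw,h,L=.23,W=.17,r=.0006):
    xs=np.arange(-L/2,L/2,r);ys=np.arange(W/2,-W/2,-r);X,Y=np.meshgrid(xs,ys)
    ca,sa=np.cos(yaw),np.sin(yaw)
    P=np.stack([cen[0]+ca*X-sa*Y,cen[1]+sa*X+ca*Y,np.full_like(X,h)],-1)
    uv=proj(c,P).reshape(*X.shape,2).astype(np.float32)
    return cv2.remap(c['bgr'],uv[...,0],uv[...,1],cv2.INTER_CUBIC)
def sides(im,lx,ly,r=.0006,win=.006,vis=None):
    """bead centre-line of the 4 sides (brightest line) in patch metres"""
    g=cv2.GaussianBlur(im,(0,0),1.5).astype(float).mean(2); H,W=g.shape; out={}
    for nm,ax,s in(('+x',0,1),('-x',0,-1),('+y',1,1),('-y',1,-1)):
        e=s*(lx if ax==0 else ly)/2; half=(ly if ax==0 else lx)/2-.025
        pts=[]
        for q in np.arange(-half,half,.002):
            d=np.arange(-win,win,.0003)+e
            X,Y=(d,q+0*d) if ax==0 else(q+0*d,d)
            v=cv2.remap(g.astype(np.float32),((X+W*r/2)/r).astype(np.float32)[None],((H*r/2-Y)/r).astype(np.float32)[None],cv2.INTER_LINEAR)[0]
            pts.append((X[v.argmax()],Y[v.argmax()]))
        l=cv2.fitLine(np.array(pts,np.float32),cv2.DIST_HUBER,0,.001,.01).ravel().astype(float)
        t=-l[3-ax]/l[1-ax]; pos=l[2+ax]+t*l[ax]; sl=l[ax]/l[1-ax]
        out[nm]=(pos,np.degrees(np.arctan(sl))*(-1 if ax==0 else 1), np.std(np.array(pts)[:,ax]))
        if vis is not None:
            for p in pts: cv2.circle(vis,(int((p[0]+W*r/2)/r),int((H*r/2-p[1])/r)),1,(0,0,255),-1)
    return out
E
python3 - <<'E'
from rim import *
T=cam('top');S=cam('side')
B={'wide':([(290.6,230.3),(317.9,215.5),(350.3,235.8),(322.4,251.5)],.06,.135,.113),'long':([(188.5,293.3),(211.8,277.3),(265.8,309.1),(240.6,328.2)],.045,.181,.089)}
rows=[]
for k,(uv,h,lx,ly) in B.items():
    P=ray(S,uv,h)[:,:2]; (cx,cy),_,_=cv2.minAreaRect((P*1000).astype(np.float32)); cen=np.array([cx,cy])/1000
    e=[np.roll(P,-1,0)[i]-P[i] for i in range(4)]; i=int(np.argmax([np.linalg.norm(v) for v in e]))
    d=e[i]-e[(i+2)%4]; yaw=np.arctan(d[1]/d[0])
    print(k,cen.round(4),np.degrees(yaw).round(1),[round(float(np.linalg.norm(v)),3) for v in e])
    row=[]
    for n,c in(('top',T),('side',S)):
        cc,yy=cen.copy(),yaw
        for it in range(3):
            im=patch(c,cc,yy,h); vis=im.copy(); o=sides(im,lx-.005,ly-.005,vis=vis,win=(.010,.007,.005)[it])
            if it<2:
                dx=(o['+x'][0]+o['-x'][0])/2;dy=(o['+y'][0]+o['-y'][0])/2
                cc=cc+[np.cos(yy)*dx-np.sin(yy)*dy,np.sin(yy)*dx+np.cos(yy)*dy]
                yy+=np.radians((o['+y'][1]+o['-y'][1])/2)
        print(n,cc.round(4),np.degrees(yy).round(2),{a:[round(v[0]*1000,1),round(v[1],1),round(v[2]*1000,1)] for a,v in o.items()})
        row.append(vis)
    rows.append(np.hstack(row))
cv2.imwrite('pics/rim.png',np.vstack(rows))
E
```

```text
wide [0.4239 0.0296] -21.9 [0.1, 0.119, 0.099, 0.116]
top [0.4326 0.0331] -21.55 {'+x': [np.float64(68.7), np.float64(1.5), np.float64(3.3)], '-x': [np.float64(-61.6), np.float64(-1.9), np.float64(3.3)], '+y': [np.float64(52.4), np.float64(0.7), np.float64(3.4)], '-y': [np.float64(-50.4), np.float64(-1.2), np.float64(2.5)]}
side [0.4253 0.0214] -23.38 {'+x': [np.float64(65.5), np.float64(2.3), np.float64(0.6)], '-x': [np.float64(-65.3), np.float64(2.0), np.float64(0.6)], '+y': [np.float64(58.1), np.float64(1.1), np.float64(2.4)], '-y': [np.float64(-58.7), np.float64(-0.0), np.float64(2.4)]}
long [0.5231 0.3353] -12.0 [0.072, 0.166, 0.076, 0.163]
top [0.53   0.3404] -10.72 {'+x': [np.float64(91.4), np.float64(-4.7), np.float64(2.6)], '-x': [np.float64(-85.5), np.float64(-3.4), np.float64(4.2)], '+y': [np.float64(43.3), np.float64(-1.3), np.float64(3.3)], '-y': [np.float64(-42.9), np.float64(1.0), np.float64(2.8)]}
side [0.5222 0.3243] -15.82 {'+x': [np.float64(88.3), np.float64(2.0), np.float64(1.0)], '-x': [np.float64(-88.2), np.float64(4.2), np.float64(0.7)], '+y': [np.float64(41.8), np.float64(-4.7), np.float64(3.9)], '-y': [np.float64(-44.8), np.float64(1.1), np.float64(2.7)]}
```

View pics/rim.png

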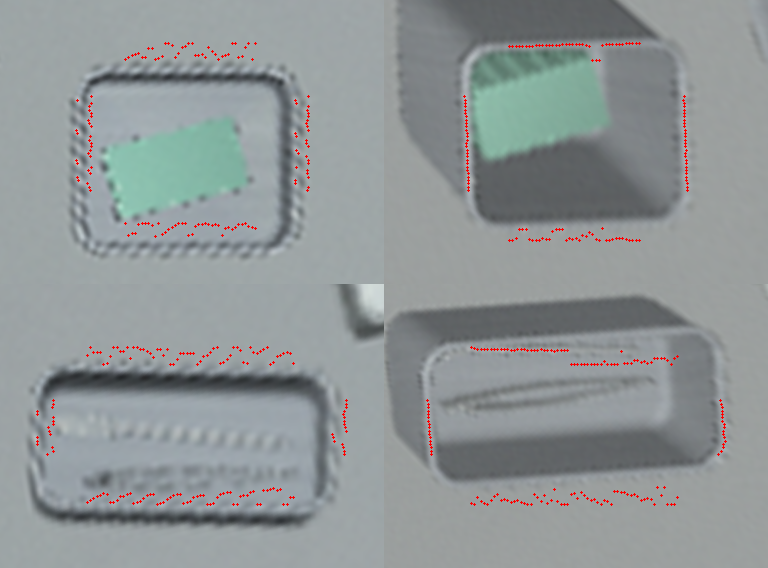

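The crop confirms the identities: long lid crop (685,215), wide lid (432,95), boxes as named, blue lid at lower right. The automatic rim fit is poor on the far sides. I'll refine that seeded from this picture, and first move over the long lid.

```bash
cat > go.py <<'E'
from h import *
from scipy.spatial.transform import Rotation as Ro
import sys
def go(x,y,gz,yaw):
    """needed shift/turn in current tool axes to put the grasp point at x,y,gz, handle yaw deg"""
    s=arm.observe(); q=s['tcp_rot']; R0=Ro.from_quat([q[1],q[2],q[3],q[0]]); p0=np.array(s['tcp_pos'])
    best=None
    for sg in(1,-1):
        a=np.radians(yaw); X=np.array([0,0,-1.]); Z=sg*np.array([-np.sin(a),np.cos(a),0]); Y=np.cross(Z,X)
        rv=(R0.inv()*Ro.from_matrix(np.c_[X,Y,Z])).as_rotvec(degrees=True)
        if best is None or np.linalg.norm(rv)<np.linalg.norm(best): best=rv
    d=R0.inv().apply(np.array([x,y,gz+arm.grip_point_offset])-p0)
    print('shift',d.round(4),'turn',best.round(2),'rows',np.ceil(max(np.linalg.norm(d)/.0417,np.linalg.norm(best)/7.16)),'t',s['time_s'],'q6',round(s['joint_positions'][5],2),'w',round(s['grip_width'],4),'F',np.round(s['contact_force'],1),'tcp',p0.round(4),'tool axes',R0.as_matrix().round(3).tolist())
if __name__=='__main__': go(*map(float,sys.argv[1:5]))
E
python3 go.py .528 -.2865 .12 2.3
```

```text
shift [ 0.1041  0.4254 -0.1508] turn [14.13 -0.03 -0.  ] rows 12.0 t 0.3 q6 -0.12 w 0.0941 F [-0.3 -0.2 -0. ] tcp [ 0.1627 -0.5515  0.4044] tool axes [[-0.0, 0.959, 0.283], [0.001, 0.283, -0.959], [-1.0, 0.0, -0.001]]
```

Request:
carry_out(steps="1 0.104 0.425 -0.151 14.1 0 0;1 0.104 0.425 -0.151 14.1 0 0;1 0.104 0.425 -0.151 14.1 0 0;1 0.104 0.425 -0.151 14.1 0 0;1 0.104 0.425 -0.151 14.1 0 0;1 0.104 0.425 -0.151 14.1 0 0;1 0.104 0.425 -0.151 14.1 0 0;1 0.104 0.425 -0.151 14.1 0 0;1 0.104 0.425 -0.151 14.1 0 0;1 0.104 0.425 -0.151 14.1 0 0;1 0.104 0.425 -0.151 14.1 0 0;1 0.104 0.425 -0.151 14.1 0 0;1 0.104 0.425 -0.151 14.1 0 0;1 0.104 0.425 -0.151 14.1 0 0;1 0.104 0.425 -0.151 14.1 0 0")

```text
time_s: 1.55
tcp_pos: [0.5267, -0.2872, 0.3008]
tcp_rot: [0.51, 0.49, 0.51, -0.49]
contact_force: [-1.1, -0.5, -0.7]
grip_width: 0.094
```

```bash
cat > rim2.py <<'E'
from rim import *
from scipy.ndimage import gaussian_filter1d
def ridge(im,lx,ly,r=.0006,win=.005,vis=None):
    """bead centre-line: ridge (peak of -2nd derivative) of profiles averaged along 8 stretches of each side"""
    g=im.astype(np.float32).mean(2); H,W=g.shape; out={}
    for nm,ax,s in(('+x',0,1),('-x',0,-1),('+y',1,1),('-y',1,-1)):
        e=s*(lx if ax==0 else ly)/2; half=(ly if ax==0 else lx)/2-.02
        d=np.arange(-.015,.015,.0003)+e; pts=[]
        for qs in np.array_split(np.arange(-half,half,.0006),8):
            D,Q=np.meshgrid(d,qs); X,Y=(D,Q) if ax==0 else(Q,D)
            v=cv2.remap(g,((X+W*r/2)/r).astype(np.float32),((H*r/2-Y)/r).astype(np.float32),cv2.INTER_LINEAR).mean(0)
            f=-gaussian_filter1d(v.astype(float),7,order=2); f[abs(d-e)>win]=-9
            p=d[f.argmax()]; pts.append((p,qs.mean()) if ax==0 else(qs.mean(),p))
        P=np.array(pts); l=np.polyfit(P[:,1-ax],P[:,ax],1)
        k=abs(np.polyval(l,P[:,1-ax])-P[:,ax]); k=k<=np.sort(k)[5]; l=np.polyfit(P[k,1-ax],P[k,ax],1)
        out[nm]=(l[1]*1000,np.degrees(l[0])*(-1 if ax==0 else 1))
        if vis is not None:
            for p,kk in zip(P,k): cv2.circle(vis,(int((p[0]+W*r/2)/r),int((H*r/2-p[1])/r)),2,(0,0,255) if kk else (255,0,0),-1)
    return out
def fit(c,cen,yaw,h,lx,ly,n=4):
    cc=np.array(cen,float);yy=np.radians(yaw)
    for it in range(n):
        im=patch(c,cc,yy,h);vis=im.copy();o=ridge(im,lx-.005,ly-.005,vis=vis,win=(.006,.005,.004,.004)[it])
        if it==n-1:break
        dx=(o['+x'][0]+o['-x'][0])/2e3;dy=(o['+y'][0]+o['-y'][0])/2e3
        cc=cc+[np.cos(yy)*dx-np.sin(yy)*dy,np.sin(yy)*dx+np.cos(yy)*dy]
        yy+=np.radians(np.median([v[1] for v in o.values()]))
    print(cc.round(4),np.degrees(yy).round(2),{a:[round(float(z),1) for z in v] for a,v in o.items()})
    return vis
if __name__=='__main__':
    T=cam('top');S=cam('side'); rows=[]
    for k,cen,yaw,h,lx,ly in(('wide',(.4276,.0258),-22,.06,.135,.113),('long',(.527,.3285),-12.5,.045,.181,.089)):
        print(k); rows.append(np.hstack([fit(c,cen,yaw,h,lx,ly) for c in(T,S)]))
    cv2.imwrite('pics/rim2.png',np.vstack(rows))
E
python3 rim2.py; python3 go.py .528 -.2865 .047 2.3
```

```text
wide
[0.4257 0.0277] -20.14 {'+x': [66.0, -1.5], '-x': [-66.3, 1.9], '+y': [51.1, -1.3], '-y': [-52.5, 3.7]}
[0.4266 0.0253] -21.19 {'+x': [65.0, 0.0], '-x': [-65.0, 0.5], '+y': [54.4, -0.7], '-y': [-54.4, -0.3]}
long
[0.5236 0.3342] -11.93 {'+x': [88.5, 2.4], '-x': [-89.1, 2.5], '+y': [41.5, -0.1], '-y': [-41.5, 0.2]}
[0.5243 0.3354] -11.76 {'+x': [87.9, 0.9], '-x': [-87.8, 0.2], '+y': [42.0, -0.2], '-y': [-42.0, -0.0]}
shift [ 0.0737  0.0016 -0.001 ] turn [-0.08  0.01 -0.01] rows 2.0 t 1.65 q6 0.92 w 0.0938 F [ 0.5 -0.6  1.4] tcp [ 0.5265 -0.2876  0.3011] tool axes [[0.0, 0.999, 0.039], [-0.0, 0.039, -0.999], [-1.0, 0.0, 0.0]]
```

View pics/rim2.png

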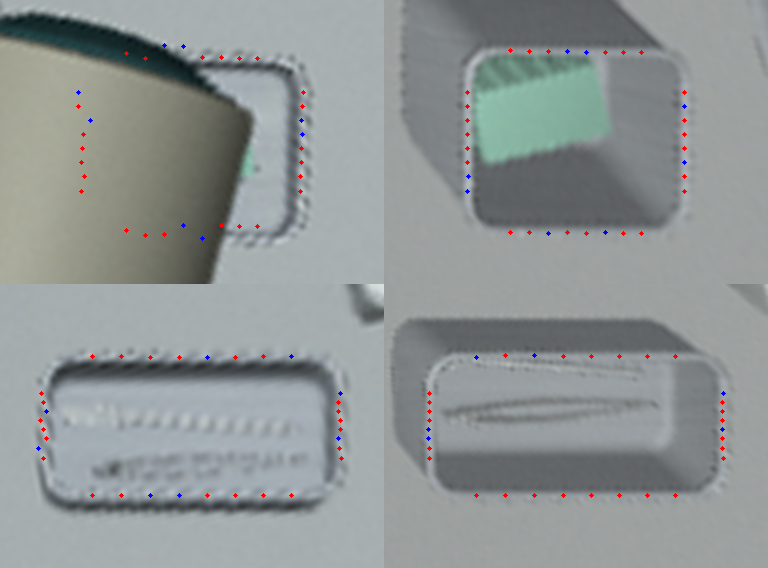

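Rims are now well fitted. Long box is (.524,.335), yaw -11.8°, with both views within 1.4 mm and spans 176 x 84 as they should be. Wide box is (.4266,.0253), yaw -21.2°, spans 130 x 108.8. Now grasp the long lid.

Request:
carry_out(steps="1 0.04 0.001 -0.001 0 0 0;1 0.073 0.001 -0.001 0 0 0;1 0.073 0.001 -0.001 0 0 0;1 0.073 0.001 -0.001 0 0 0;0 0.073 0.001 -0.001 0 0 0;0 0.073 0.001 -0.001 0 0 0;0 0.073 0.001 -0.001 0 0 0;0 0.073 0.001 -0.001 0 0 0;0 0.073 0.001 -0.001 0 0 0;0 0.073 0.001 -0.001 0 0 0;0 0.073 0.001 -0.001 0 0 0;0 0.073 0.001 -0.001 0 0 0;0 0.073 0.001 -0.001 0 0 0;0 0.073 0.001 -0.001 0 0 0")

```text
time_s: 2.82
tcp_pos: [0.5274, -0.2865, 0.228]
tcp_rot: [0.51, 0.49, 0.51, -0.49]
contact_force: [0.4, 0.4, 1.4]
grip_width: 0.0307
```

```bash
python3 go.py .528 -.2865 .047 2.3
```

```text
shift [0.0006 0.0006 0.    ] turn [-0.08  0.01  0.  ] rows 1.0 t 2.8167 q6 0.92 w 0.0307 F [0.4 0.4 1.4] tcp [ 0.5274 -0.2865  0.228 ] tool axes [[-0.0, 0.999, 0.039], [-0.0, 0.039, -0.999], [-1.0, -0.0, 0.0]]
```

Request:
carry_out(steps="0 0 0 0 0 0 0;0 0 0 0 0 0 0;0 0 0 0 0 0 0;0 0 0 0 0 0 0;0 0 0 0 0 0 0;0 0 0 0 0 0 0;0 -0.03 0 0 0 0 0;0 -0.06 0 0 0 0 0;0 -0.1 0 0 0 0 0;0 -0.14 0 0 0 0 0;0 -0.14 0 0 0 0 0;0 -0.14 0 0 0 0 0")

```text
time_s: 3.82
tcp_pos: [0.5278, -0.2867, 0.3705]
tcp_rot: [0.512, 0.49, 0.508, -0.49]
contact_force: [-1.1, -1.1, -1.9]
grip_width: 0.0138
```

```bash
python3 go.py .5240 .3348 .15 -11.8
```

```text
shift [ 0.038   0.0201 -0.6213] turn [14.02  0.17 -0.27] rows 15.0 t 3.8167 q6 0.92 w 0.0138 F [-1.1 -1.1 -1.9] tcp [ 0.5278 -0.2867  0.3705] tool axes [[0.004, 0.999, 0.039], [-0.003, 0.039, -0.999], [-1.0, 0.004, 0.003]]
```

Request:
carry_out(steps="0 0 0.02 -0.62 14 0 0;0 0 0.02 -0.62 14 0 0;0 0 0.02 -0.62 14 0 0;0 0 0.02 -0.62 14 0 0;0 0 0.02 -0.62 14 0 0;0 0 0.02 -0.62 14 0 0;0 0 0.02 -0.62 14 0 0;0 0 0.02 -0.62 14 0 0;0 0 0.02 -0.62 14 0 0;0 0 0.02 -0.62 14 0 0;0 0 0.02 -0.62 14 0 0;0 0 0.02 -0.62 14 0 0;0 0 0.02 -0.62 14 0 0;0 0 0.02 -0.62 14 0 0;0 0 0.02 -0.62 14 0 0;0 0 0.02 -0.62 14 0 0;0 0 0.02 -0.62 14 0 0;0 0 0.02 -0.62 14 0 0;0 0 0.02 -0.62 14 0 0;0 0 0.02 -0.62 14 0 0")

```text
time_s: 5.48
tcp_pos: [0.5238, 0.3321, 0.3678]
tcp_rot: [-0.447, -0.549, -0.444, 0.549]
contact_force: [0.3, 0.0, -1.9]
grip_width: 0.0135
```

```bash
python3 go.py .5240 .3348 .105 -11.8
```

```text
shift [ 0.0824 -0.0007 -0.003 ] turn [-0.09  0.21 -0.23] rows 2.0 t 5.4833 q6 2.23 w 0.0135 F [ 0.3  0.  -1.9] tcp [0.5238 0.3321 0.3678] tool axes [[0.003, 0.979, -0.206], [-0.004, -0.206, -0.979], [-1.0, 0.004, 0.004]]
```

Request:
carry_out(steps="0 0.04 -0.001 -0.003 0 0.2 -0.2;0 0.082 -0.001 -0.003 0 0.2 -0.2;0 0.082 -0.001 -0.003 0 0.2 -0.2;0 0.082 -0.001 -0.003 0 0.2 -0.2;0 0.082 -0.001 -0.003 0 0.2 -0.2")

```text
time_s: 5.9
tcp_pos: [0.5247, 0.3345, 0.2876]
tcp_rot: [0.446, 0.55, 0.445, -0.548]
contact_force: [0.9, 0.3, -1.6]
grip_width: 0.0135
```

```bash
python3 - <<'E'
from rim import *
from go import go
go(.5240,.3348,.077,-11.8)
S=cam('side');T=cam('top'); z=arm.observe()['tcp_pos'][2]-.228
rows=[]
for c in(T,S):
  r=[]
  for h,lx,ly in((z,.197,.105),(z+.016,.186,.094)):
    im=patch(c,(.524,.3348),np.radians(-11.8),h); H,W=im.shape[:2]
    a,b=lx/2/.0006,ly/2/.0006
    for s in(-1,1):
        for t in(-1,1):
            x,y=int(W/2+s*a),int(H/2+t*b); cv2.line(im,(x,y),(x-s*25,y),(0,0,255),1);cv2.line(im,(x,y),(x,y-t*25),(0,0,255),1)
    r.append(im)
  rows.append(np.hstack(r))
cv2.imwrite('pics/ll.png',np.vstack(rows))
E
```

```text
shift [ 0.0302 -0.0009 -0.0001] turn [-0.15 -0.08 -0.15] rows 1.0 t 5.9 q6 2.24 w 0.0135 F [ 0.9  0.3 -1.6] tcp [0.5247 0.3345 0.2876] tool axes [[0.003, 0.978, -0.207], [0.001, -0.207, -0.978], [-1.0, 0.003, -0.001]]
```

View pics/ll.png

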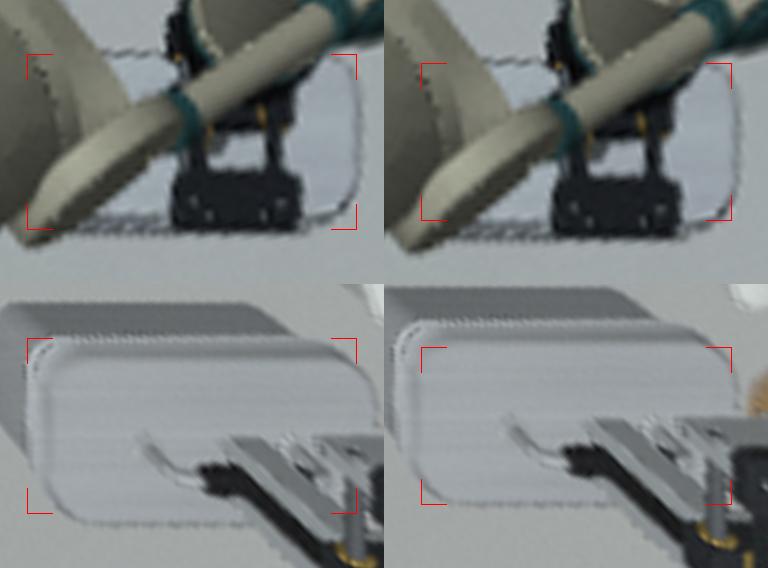

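Lid sits over the box with about 1 to 3 mm of +x bias and perhaps a 2° tilt. Lower it stepwise with a small correction.

Request:
carry_out(steps="0 0.004 -0.002 0 0 0 0;0 0.008 -0.002 0 0 0 0;0 0.012 -0.002 0 0 0 0;0 0.016 -0.002 0 0 0 0;0 0.02 -0.002 0 0 0 0;0 0.022 -0.002 0 0 0 0;0 0.022 -0.002 0 0 0 0")

```text
time_s: 6.58
tcp_pos: [0.5229, 0.3354, 0.2658]
tcp_rot: [0.446, 0.551, 0.445, -0.548]
contact_force: [0.3, -0.6, -2.3]
grip_width: 0.0137
```

```bash
python3 - <<'E'
from rim import *
from go import go
go(.5240,.3348,.077,-11.8)
S=cam('side'); cv2.imwrite('pics/s3.png',cv2.resize(S['bgr'][230:350,160:320],None,fx=4,fy=4,interpolation=cv2.INTER_CUBIC))
print(arm.observe()['torque'])
E
```

```text
shift [0.0084 0.0012 0.0004] turn [-0.11 -0.12 -0.2 ] rows 1.0 t 6.5833 q6 2.24 w 0.0137 F [ 0.3 -0.6 -2.3] tcp [0.5229 0.3354 0.2658] tool axes [[0.004, 0.978, -0.206], [0.001, -0.206, -0.978], [-1.0, 0.004, -0.002]]
[ 0.03255883 -0.00220433 -0.02616667]
```

View pics/s3.png

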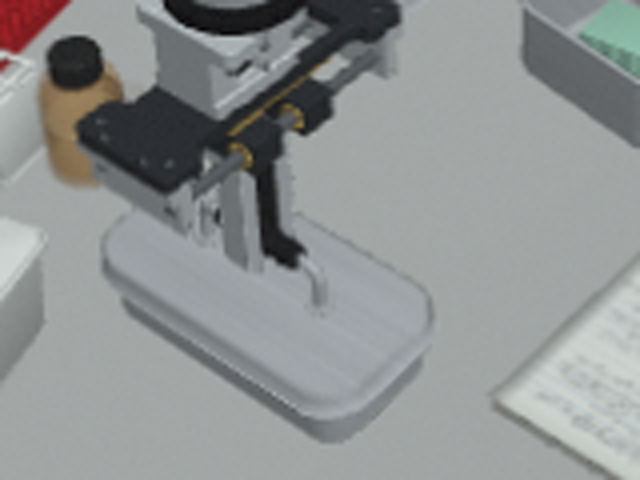

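Hem is around the rim with no contact force. Go down home.

Request:
carry_out(steps="0 0.003 0 0 0 0 0;0 0.006 0 0 0 0 0;0 0.008 0 0 0 0 0;0 0.0095 0 0 0 0 0;0 0.0105 0 0 0 0 0;0 0.0105 0 0 0 0 0;0 0.0105 0 0 0 0 0")

```text
time_s: 7.22
tcp_pos: [0.523, 0.3354, 0.2565]
tcp_rot: [0.446, 0.551, 0.445, -0.548]
contact_force: [-1.7, -2.2, 4.2]
grip_width: 0.0137
```

Request:
carry_out(steps="0.6 0.009 0 0 0 0 0;0.6 0.009 0 0 0 0 0;0.6 0.009 0 0 0 0 0;0.6 0.009 0 0 0 0 0;0.6 0.009 0 0 0 0 0;0.6 -0.03 0 0 0 0 0;0.6 -0.07 0 0 0 0 0;0.6 -0.11 0 0 0 0 0;0.6 -0.11 0 0 0 0 0;0.6 -0.11 0 0 0 0 0")

```text
time_s: 8.05
tcp_pos: [0.5227, 0.3351, 0.3686]
tcp_rot: [0.447, 0.552, 0.444, -0.546]
contact_force: [-0.3, -0.3, 0.1]
grip_width: 0.0563
```

```bash
python3 - <<'E'
from rim import *
from go import go
go(.6632,-.019,.13,-7.6)
S=cam('side'); cv2.imwrite('pics/s4.png',cv2.resize(S['bgr'][230:350,160:320],None,fx=4,fy=4,interpolation=cv2.INTER_CUBIC))
E
```

```text
shift [0.0584 0.2101 0.3177] turn [-4.31 -0.24 -0.45] rows 10.0 t 8.05 q6 2.24 w 0.0563 F [-0.3 -0.3  0.1] tcp [0.5227 0.3351 0.3686] tool axes [[0.008, 0.978, -0.206], [0.003, -0.206, -0.978], [-1.0, 0.008, -0.004]]
```

View pics/s4.png

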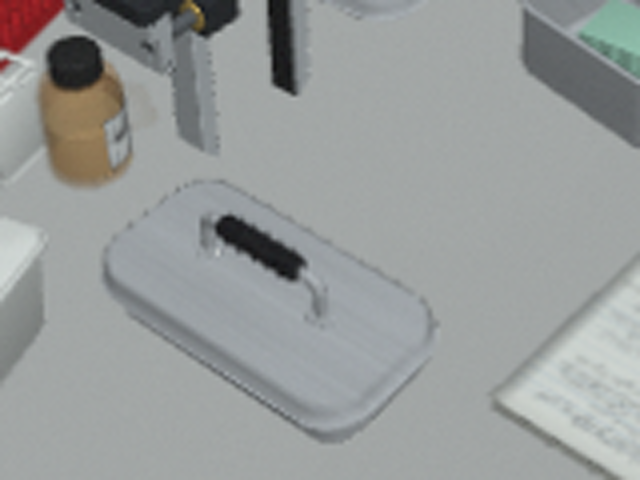

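Long lid is on and looks flat: the band below the hem is even along both visible sides. Now the wide lid.

Request:
carry_out(steps="0.6 0 0.211 0.318 -4.3 -0.2 -0.4;0.6 0 0.211 0.318 -4.3 -0.2 -0.4;0.6 0 0.211 0.318 -4.3 -0.2 -0.4;0.6 0 0.211 0.318 -4.3 -0.2 -0.4;0.6 0 0.211 0.318 -4.3 -0.2 -0.4;0.6 0 0.211 0.318 -4.3 -0.2 -0.4;0.6 0 0.211 0.318 -4.3 -0.2 -0.4;0.6 0 0.211 0.318 -4.3 -0.2 -0.4;0.6 0 0.211 0.318 -4.3 -0.2 -0.4;0.6 0 0.211 0.318 -4.3 -0.2 -0.4;0.6 0.03 0.211 0.318 -4.3 -0.2 -0.4;0.6 0.058 0.211 0.318 -4.3 -0.2 -0.4;0.6 0.058 0.211 0.318 -4.3 -0.2 -0.4;0.6 0.058 0.211 0.318 -4.3 -0.2 -0.4")

```text
time_s: 9.27
tcp_pos: [0.6619, -0.0195, 0.3053]
tcp_rot: [-0.463, -0.529, -0.468, 0.535]
contact_force: [-0.3, -0.4, 0.1]
grip_width: 0.0565
```

```bash
python3 go.py .6640 -.019 .047 -7.6
```

```text
shift [ 0.0778  0.0029 -0.0009] turn [-0.01  0.1   0.63] rows 2.0 t 9.2667 q6 1.57 w 0.0565 F [-0.3 -0.4  0.1] tcp [ 0.6619 -0.0195  0.3053] tool axes [[-0.011, 0.991, -0.132], [-0.0, -0.132, -0.991], [-1.0, -0.011, 0.002]]
```

Request:
carry_out(steps="0.6 0.04 0.003 -0.001 0 0.1 0.6;0.6 0.077 0.003 -0.001 0 0.1 0.6;0.6 0.078 0.003 -0.001 0 0.1 0.6;0.6 0.078 0.003 -0.001 0 0.1 0.6;0 0.078 0.003 -0.001 0 0.1 0.6;0 0.078 0.003 -0.001 0 0.1 0.6;0 0.078 0.003 -0.001 0 0.1 0.6;0 0.078 0.003 -0.001 0 0.1 0.6;0 0.078 0.003 -0.001 0 0.1 0.6;0 0.078 0.003 -0.001 0 0.1 0.6;0 0.078 0.003 -0.001 0 0.1 0.6;0 0.078 0.003 -0.001 0 0.1 0.6;0 0.078 0.003 -0.001 0 0.1 0.6;0 0.078 0.003 -0.001 0 0.1 0.6")

```text
time_s: 10.43
tcp_pos: [0.6642, -0.019, 0.2276]
tcp_rot: [-0.466, -0.532, -0.466, 0.532]
contact_force: [-0.4, -0.8, 4.4]
grip_width: 0.0133
```

Request:
carry_out(steps="0 0 0 0 0 0 0;0 -0.03 0 0 0 0 0;0 -0.06 0 0 0 0 0;0 -0.1 0 0 0 0 0;0 -0.14 0 0 0 0 0;0 -0.14 0 0 0 0 0;0 -0.14 0 0 0 0 0")

```text
time_s: 11.02
tcp_pos: [0.6647, -0.019, 0.3698]
tcp_rot: [0.467, 0.533, 0.464, -0.531]
contact_force: [-0.0, 0.2, -3.2]
grip_width: 0.0135
```

```bash
python3 go.py .4264 .0255 .115 -21.2
```

```text
shift [ 0.0733 -0.2424 -0.0125] turn [13.59 -0.03 -0.27] rows 7.0 t 11.0167 q6 1.57 w 0.0135 F [-0.   0.2 -3.2] tcp [ 0.6647 -0.019   0.3698] tool axes [[0.005, 0.991, -0.132], [-0.001, -0.132, -0.991], [-1.0, 0.005, -0.0]]
```

Request:
carry_out(steps="0 0 -0.242 -0.0125 13.6 0 -0.3;0 0 -0.242 -0.0125 13.6 0 -0.3;0 0 -0.242 -0.0125 13.6 0 -0.3;0 0 -0.242 -0.0125 13.6 0 -0.3;0 0 -0.242 -0.0125 13.6 0 -0.3;0 0 -0.242 -0.0125 13.6 0 -0.3;0 0 -0.242 -0.0125 13.6 0 -0.3;0 0 -0.242 -0.0125 13.6 0 -0.3;0 0.03 -0.242 -0.0125 13.6 0 -0.3;0 0.06 -0.242 -0.0125 13.6 0 -0.3;0 0.072 -0.242 -0.0125 13.6 0 -0.3;0 0.072 -0.242 -0.0125 13.6 0 -0.3;0 0.072 -0.242 -0.0125 13.6 0 -0.3")

```text
time_s: 12.1
tcp_pos: [0.4275, 0.0252, 0.2954]
tcp_rot: [-0.399, -0.583, -0.4, 0.584]
contact_force: [0.5, -0.3, -2.0]
grip_width: 0.0139
```

```bash
python3 - <<'E'
from rim import *
from go import go
go(.4264,.0255,.0916,-21.2)
S=cam('side');T=cam('top'); z=arm.observe()['tcp_pos'][2]-.2276
# predicted hem outline & top sheet outline for lid centred under the gripper target
im=S['bgr'].copy(); im=cv2.resize(im[150:300,230:420],None,fx=4,fy=4,interpolation=cv2.INTER_CUBIC)
a=np.radians(-21.2)
for h,lx,ly,col in((z,.151,.129,(0,0,255)),(z+.018,.141,.119,(255,0,0))):
    q=[]
    for sx,sy in((1,1),(1,-1),(-1,-1),(-1,1)):
        for t in np.linspace(-1,1,3)*.6:
            x,y=(sx*lx/2,0);
    for x0,y0,x1,y1 in((-.6,1,.6,1),(1,-.6,1,.6),(-.6,-1,.6,-1),(-1,-.6,-1,.6)):
        P=[[.4264+np.cos(a)*x*lx/2-np.sin(a)*y*ly/2,.0255+np.sin(a)*x*lx/2+np.cos(a)*y*ly/2,h] for x,y in((x0,y0),(x1,y1))]
        u=((proj(S,P)-[230,150]+.5)*4).astype(int); cv2.line(im,tuple(map(int,u[0])),tuple(map(int,u[1])),col,1)
cv2.imwrite('pics/wl.png',im)
E
```

```text
shift [ 0.0234 -0.001   0.0002] turn [-0.01  0.01  0.19] rows 1.0 t 12.1 q6 1.84 w 0.0139 F [ 0.5 -0.3 -2. ] tcp [0.4275 0.0252 0.2954] tool axes [[-0.003, 0.932, -0.362], [0.001, -0.362, -0.932], [-1.0, -0.003, 0.0]]
```

View pics/wl.png

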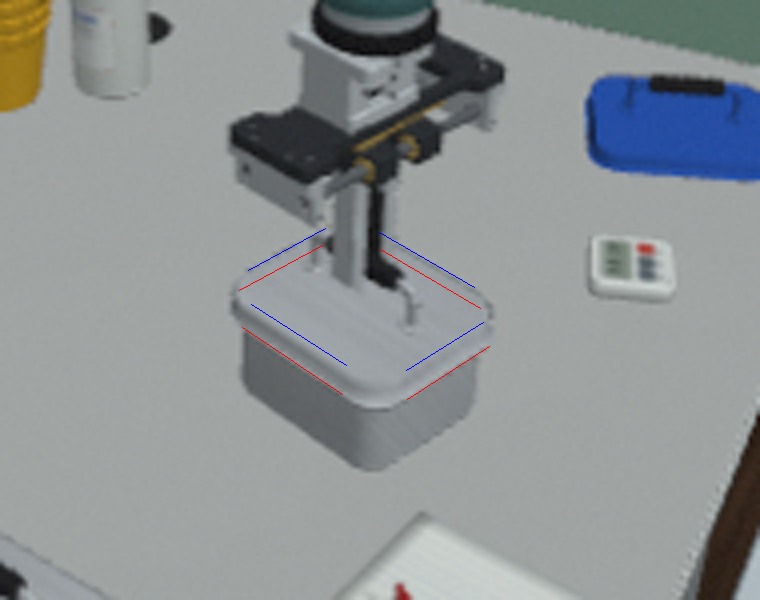

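The prediction lines match the lid's hem and top edge within about 1 px, so the lid is level and centred. Lower it.

Request:
carry_out(steps="0 0.004 -0.001 0 0 0 0.2;0 0.008 -0.001 0 0 0 0.2;0 0.012 -0.001 0 0 0 0.2;0 0.015 -0.001 0 0 0 0.2;0 0.015 -0.001 0 0 0 0.2")

```text
time_s: 12.62
tcp_pos: [0.4268, 0.0256, 0.2815]
tcp_rot: [0.4, 0.584, 0.399, -0.583]
contact_force: [0.0, -0.7, -1.9]
grip_width: 0.0139
```

Request:
carry_out(steps="0 0.003 0 0 0 0 0;0 0.006 0 0 0 0 0;0 0.008 0 0 0 0 0;0 0.0095 0 0 0 0 0;0 0.0105 0 0 0 0 0;0 0.011 0 0 0 0 0;0 0.011 0 0 0 0 0")

```text
time_s: 13.2
tcp_pos: [0.4269, 0.0256, 0.2713]
tcp_rot: [0.4, 0.584, 0.399, -0.583]
contact_force: [-1.5, -0.7, 4.3]
grip_width: 0.0137
```

Contact at the expected home height (.2713 against .2716). Release and retreat upward and aside.

Request:
carry_out(steps="0.6 0.009 0 0 0 0 0;0.6 0.009 0 0 0 0 0;0.6 0.009 0 0 0 0 0;0.6 0.009 0 0 0 0 0;0.6 0.009 0 0 0 0 0;0.6 -0.03 0 0 0 0 0;0.6 -0.07 0 0 0 0 0;0.6 -0.11 0 0 0 0 0;0.6 -0.14 0 0 0 0 0;0.6 -0.14 0.02 0.08 0 0 0;0.6 -0.14 0.02 0.16 0 0 0;0.6 -0.14 0.02 0.24 0 0 0;0.6 -0.14 0.02 0.24 0 0 0;0.6 -0.14 0.02 0.24 0 0 0;0.6 -0.14 0.02 0.24 0 0 0;0.6 -0.14 0.02 0.24 0 0 0")

```text
time_s: 14.53
tcp_pos: [0.3566, -0.21, 0.4108]
tcp_rot: [-0.399, -0.584, -0.396, 0.585]
contact_force: [0.8, -0.1, -0.9]
grip_width: 0.0562
```

```bash
python3 - <<'E'
from h import *
from go import go
go(.42,-.2,.2,-21)
S=cam('side');T=cam('top')
im=S['bgr']; f=lambda p:cv2.resize(p,None,fx=4,fy=4,interpolation=cv2.INTER_CUBIC)
# seated prediction
def draw(cx,cy,yaw,z,lx,ly,o,v):
    a=np.radians(yaw)
    for h,kx,ky,col in((z,lx,ly,(0,0,255)),(z+.018,lx-.01,ly-.01,(255,0,0))):
        for x0,y0,x1,y1 in((-.6,1,.6,1),(1,-.6,1,.6),(-.6,-1,.6,-1),(-1,-.6,-1,.6)):
            P=[[cx+np.cos(a)*x*kx/2-np.sin(a)*y*ky/2,cy+np.sin(a)*x*kx/2+np.cos(a)*y*ky/2,h] for x,y in((x0,y0),(x1,y1))]
            u=((proj(S,P)-o+.5)*4).astype(int); cv2.line(v,tuple(map(int,u[0])),tuple(map(int,u[1])),col,1)
A=f(im[240:345,170:290]); draw(.524,.335,-11.8,.029,.197,.105,[170,240],A)
B=f(im[195:300,275:355]); draw(.4266,.0254,-21.2,.044,.151,.129,[275,195],B)
cv2.imwrite('pics/end.png',np.hstack([A,B]))
E
```

```text
shift [ 0.0304  0.0551 -0.0327] turn [-0.58  0.19 -0.15] rows 2.0 t 14.5333 q6 1.25 w 0.0562 F [ 0.8 -0.1 -0.9] tcp [ 0.3566 -0.21    0.4108] tool axes [[0.001, 0.93, -0.368], [-0.004, -0.368, -0.93], [-1.0, 0.003, 0.003]]
```

View pics/end.png

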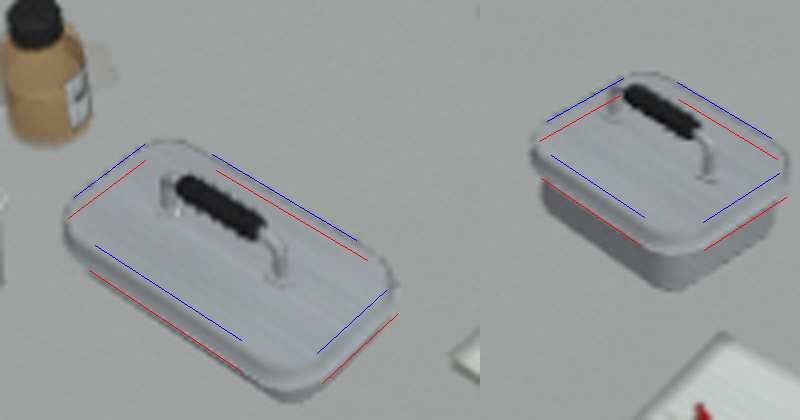

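Both lids match the seated outline on every visible side, to within about 1 image pixel. Hand in.

```bash
python3 -c "
from workcell import arm
print(arm.close_job())"
```

```text
the job is handed in; nothing more can be done
None
```

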